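# Lock a shelf beam with the mallet

### The job

Push the orange shelf beam fully home into its blue connector, then pick up the mallet and drive the slanted red-headed locking pin fully home with brisk, square blows of the mallet's face along the pin. Then stand the mallet back on its green mat, on its head as you found it, and let go. Keep the gripper off the pin and leave the other things on the bench where they are.

Things in the scene. Friction and masses are not known exactly. Their poses are not given: they have to be found in the camera images.
- beam (a joint): how far the orange shelf beam has been pushed into the blue connector, m: 0 = drawn out, 0.050 = fully home against its stop. It slides level with about 4 N of friction and stays where it is left; it starts between 0 and 0.02
- beam_end (a point): centre of the free end (yellow cap, 34 mm wide, 40 mm high) of the orange shelf beam, 150 x 30 x 35 mm; moves with the beam, 49.5 mm above the bench. y points along the beam, the way it must be pushed; z is up. It may be pushed with closed fingers from behind
- pin (a joint): how far the locking pin has been driven into its sleeve along its slanted axis, m: 0 = fully up, 0.018 = fully home on its stop, its red head 2 mm above the blue sleeve. A spring (120 N/m) pushes it back but a friction grip holds it wherever it is left: driving it takes about 7 to 12 N. It starts between 0 and 0.003
- pin_head (a point): centre of the flat top of the locking pin's red head, 28 mm across, 10 mm thick; moves with the pin. z is the pin's axis, out of the sleeve: it leans 35 degrees from vertical, towards minus x of beam_end (the robot's side); the pin is driven along minus z. y is level, along the y of beam_end. Fully up it is 132 mm above the bench
- jig: the fixed jig: dark steel base plate, 170 (x, +-85) x 300 (y, -160 to 140) x 12 mm. On it (its own axes, mm): grey saddle round the beam at y -75 to -35, 50 high; blue connector at y 20 to 65, 70 high; blue pin sleeve, 30 across, at y 35; steel angle post 247 high at x -16 to 28, y 66 to 110. On the -y side of the pin the space above the beam is free for a hand and the mallet handle. Origin under the plate
- mallet_grip (a point): grip point on the axis of the mallet's wooden handle, 60 mm from the head's axis, half-way up. x is across the handle (24 mm wide), z is along the head's axis (handle 26 mm high in z), -y points along the handle away from the head. The handle runs level from 25 to 160 mm from the head's axis. At the start the mallet stands on its head with z up, this point 39 mm above the bench
- mallet_face (a point): centre of the mallet head's lower, striking face. The black head is a cylinder 50 mm in diameter and 70 mm long; its axis is this point's z, pointing from this face through the head; -y points along the handle, whose axis is 35 mm from the face. The mallet weighs about 0.32 kg
- mallet: the whole mallet; its origin and axes are those of mallet_face
- mat: the mallet's mat, green, 130 (x) x 220 (y) x 4 mm, fixed to the bench; origin at the centre of its underside, on the bench. The mallet starts on it with its head about 60 mm to the +y side of the centre
- tape_roll: bystander: roll of yellow tape, 100 mm across, 48 mm high, lying flat; origin at the centre of its underside
- carton: bystander: small brown carton 110 x 150 x 90 mm; origin at the centre of its underside
- notebooks: bystander: pack of blue notebooks 120 x 170 x 35 mm; origin at the centre of its underside
- spray_can: bystander: green can, 56 mm across, 150 mm high; origin at the centre of its underside
- pen_cup: bystander: grey cup, 76 mm across, 95 mm high, with pens; origin at the centre of its underside
- clip_box: bystander: orange box 80 x 120 x 50 mm; origin at the centre of its underside
Things that resemble listed ones, but are neither listed nor needed, are in the scene too. What is shaped like the mallet but purple is not meant.

How it is judged:
On the way, in this order (a step that is already met when the one before it is completed fails the run):
1. the beam is fully home (within 3 mm) (value of joint beam above 0.047 m), for 0.1 s.
2. a brisk, square blow: the mallet, its axis within 15 degrees of the pin's, drives the pin at more than 0.04 m/s (velocity of joint pin above 0.04 m/s and contact force between mallet and pin above 1 N and angle between the z axis of mallet_face and the z axis of pin_head, either way round below 0.26 rad).
3. the pin is fully home (within 2.5 mm) (value of joint pin above 0.0155 m), for 0.1 s.
At the end, for the whole second after the job is handed in: The beam is within 4 mm and the pin within 3 mm of fully home; the mallet stands at rest on its striking face (upright within 7 degrees) with the centre of its head over the mat (value of joint beam above 0.046 m and value of joint pin above 0.015 m and x of mallet_face in the frame of mat between -0.065 and 0.065 m and y of mallet_face in the frame of mat between -0.11 and 0.11 m and height (world z) of mallet_face below 0.01 m and angle between mallet_face's own z axis and vertical below 0.12 rad and linear speed of mallet below 0.02 m/s); the robot touches nothing.
It fails at once if the gripper or arm touches the pin (contact force between any of the fingers, the arm and pin above 1 N).
It fails at once if another thing on the bench is moved more than 30 mm (distance of any of tape_roll, carton, notebooks, spray_can, pen_cup, clip_box from where it was at the start of the episode above 0.03 m).
It also fails if it takes over 61 s, if anything falls off the work surface, if the arm or the gripper's body presses on something with over 40 N, if the wrist force passes 120 N, or if a joint passes its speed limit or range.

### The arm

A 7-joint arm with a two-finger parallel gripper is mounted at the origin on the work surface. World frame = base frame: x ahead of the robot, y to its left, z up, the work surface at z = 0. Lengths are in m, angles in rad, forces in N, time in s.
With the tool pointing down it reaches from about 0.4 to 0.85 m from the base axis. Payload 6.9 kg.
Tool frame: the origin (TCP) lies midway between the tips of the shut fingers; the grasp point (between the pads) lies 19 mm behind it (robot.pinch_z is the distance from the TCP to the grasp point, in m); y points along the fingers, z is the direction in which the jaws open and shut, and the axes are right-handed (so a half turn about y gives the same grasp; the last joint's range is limited). The gripper opens to 85 mm and grips with 20 to 120 N. Pads are 22 mm wide; open, the fingers measure 114 mm over their backs; the gripper's body (76 mm by 85 mm) begins 54 mm behind the grasp point. The pads swing forward as they close: fully open they stand 13 mm farther back than shut.
Start: joints at [-1.149, 0.507, -0.238, 1.5, 0.126, 1.149, -0.155], TCP at [0.194, 0.594, 0.231] pointing down, gripper open.
Joint ranges: [-3.08, 3.08], [-0.24, 2.05], [-1.43, 1.35], [0, 2.5], [-1.52, 4.66], [0.17, 1.96], [-2.89, 2.89]. Speed limits (rad/s): [2.39, 2.39, 3.14, 3.14, 3.14, 3.14, 3.14].

### API

Orientations are given as a rotation vector (axis times angle).
In Python, from plant import robot, imaging gives the robot as it stands. The module is installed in compiled form; this text tells all that it offers.
- The arm moves only by the tool move_arm, never from a script. Its argument "increments" is a list of rows, each a list of 6 numbers: the shift along the tool's x, y, z in cm, then the turn, a rotation vector about the tool's x, y, z in degrees. A call has 1 to 5 rows; each row shifts and turns the pose as measured when the row begins, along the tool's axes as they then stand; what a row does not reach is not made up. A row lasts 1/10 s, in which the tool goes at most 50 mm and 8.59 degrees, less where a joint would pass 70% of its speed; a pose out of reach is approached as far as the arm can. A call is refused whole if a number of a shift passes 5 or a number of a turn 8.59, either way. A call with a gripper value outside its range is refused whole. "gripper" is the opening, from 0 (shut) to 1 (fully open), set as the call begins (left out, the last holds). The fingers move at their own pace and stop on an object; "force" is the grip in N (left out, the last holds). Time passes only in rows, so rows that do not move let the fingers close. It gives the time, the measured TCP pose, the force and the opening at its end, in the units of the state.
- robot.observe(): the state, without advancing time (a new reading comes with each control period).
- imaging.capture(name): name is "side" or "top" or "wrist"; returns the picture (400x640x3 uint8, red, green, blue); there is no depth.
- imaging.camera_model(name): a dict with "mtx" (3x3 intrinsics, pixels), "position" and "orientation" of the camera in the world; the wrist camera has in their place "hand_eye" (4x4, takes a point from camera to tool coordinates, whose origin is the TCP and whose axes are the tool frame's). Camera axes: x right, y down, z forward; pixel columns grow to the right and rows downward; lengths in m; the calibration is good to about 2 mm. A picture is of the moment at which its call begins: read the wrist's pose just before it. camera_model takes no time and is no camera call.
- robot.finish_job(): hands the job in, once; it reports no verdict.
The state is a dict: "time_s": time; "joints": joint angles; "joint_velocities": joint speeds; "joint_efforts": joint torques, N m; "position": TCP position; "tool_rot": TCP orientation; "contact_force": force on the tool from outside, world axes, zero at the start; "torque": the same for the moment, N m; "gripper_width": opening from 0.0 (shut) to 1.0 (fully open).
Only numpy, scipy, OpenCV 4.12 (cv2) and the standard library are available. Lean on these libraries where they do the work, as an engineer would, in place of code of your own. Each camera call takes 0.05 s, during which the arm holds its last target. There are 200 camera calls.

## Working session

There is one attempt and no reset: what is moved stays moved. The work goes in short steps, Python scripts to look and compute and a tool call to move; the robot and the scene stay as the last step left them, time stands still between calls to the robot, and variables do not carry over. Pictures are saved under pics/ and viewed, about 8 in all and at most 12, crops included, and the job is handed in when it is done.

Besides the shell and the picture viewer there is one more tool, called after ">>>" as a command line: name --pt "numbers of a row" for each row, then --argument value for the rest. move_arm: Moves the arm, as the interface text tells. Its arguments: {"type":"object","properties":{"increments":{"type":"array","items":{"type":"array","items":{"type":"number"}}},"gripper":{"type":"number"},"force":{"type":"number"}},"required":["increments"]}

```bash
mkdir -p pics; python3 - <<'E'
from plant import robot, imaging
import cv2
s=robot.observe(); print(s)
for n in("side","top","wrist"):
    m=imaging.camera_model(n); print(n,m)
    cv2.imwrite(f"pics/{n}0.png",imaging.capture(n)[:,:,::-1])
E
```

```text
{'time_s': 0.0, 'joints': array([-1.14948193,  0.50835714, -0.23754725,  1.50112739,  0.12568246,
        1.14886963, -0.15478651]), 'joint_velocities': array([-6.18348706e-04, -6.52194712e-04, -3.64155663e-04,  2.82813238e-05,
        7.13367804e-04, -1.15935359e-03,  1.78674801e-04]), 'joint_efforts': array([-1.88503409e-04, -6.20599937e+01, -2.18660675e+00, -2.49660873e+01,
        1.28164311e-02,  1.18978129e-02,  2.48476874e-05]), 'position': array([0.19402211, 0.5936051 , 0.23042032]), 'tool_rot': array([-1.55830672,  0.24809984, -0.24765985]), 'contact_force': array([ 0.14394243, -0.37904808, -0.26144955]), 'torque': array([-0.00626252, -0.0256029 , -0.03413369]), 'gripper_width': 1.0013566571385237}
side {'mtx': array([[461.63808864,   0.        , 318.41770628],
       [  0.        , 461.63808864, 203.61240155],
       [  0.        ,   0.        ,   1.        ]]), 'position': array([ 0.48807235, -0.89061753,  0.77676716]), 'orientation': array([-2.18504237,  0.06564142, -0.03563826])}
top {'mtx': array([[425.05698565,   0.        , 316.61223252],
       [  0.        , 425.05698565, 203.24060869],
       [  0.        ,   0.        ,   1.        ]]), 'position': array([0.42999545, 0.05164935, 1.35069206]), 'orientation': array([-2.20018883,  2.14657283, -0.11151259])}
wrist {'mtx': array([[339.85073752,   0.        , 315.91297574],
       [  0.        , 339.85073752, 201.59704734],
       [  0.        ,   0.        ,   1.        ]]), 'hand_eye': array([[ 1.66242135e-03,  9.54264626e-01,  2.98958626e-01,
        -7.60128943e-02],
       [-1.22483146e-03, -2.98956872e-01,  9.54265838e-01,
        -1.43999612e-01],
       [ 9.99997868e-01, -1.95256583e-03,  6.71821051e-04,
         1.66102694e-04],
       [ 0.00000000e+00,  0.00000000e+00,  0.00000000e+00,
         1.00000000e+00]])}
```

View pics/top0.png

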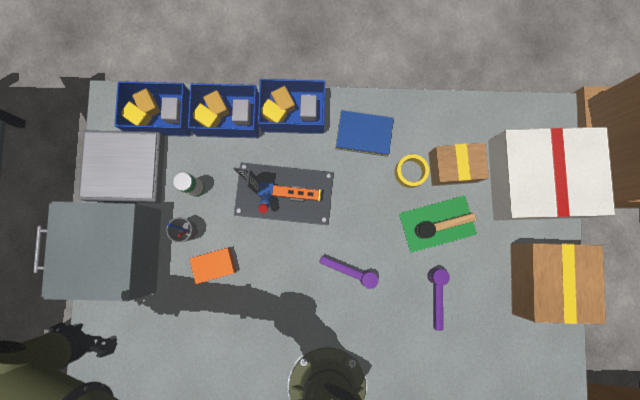

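View pics/side0.png

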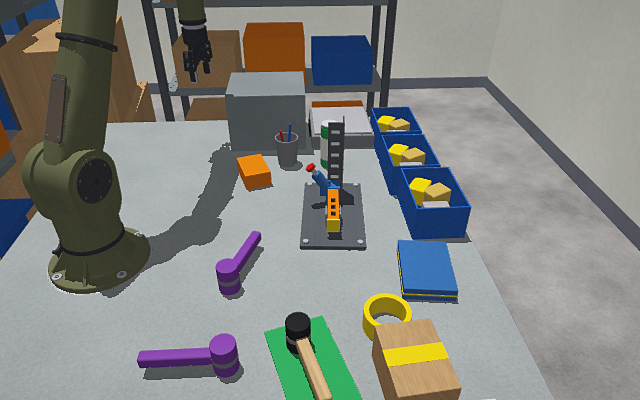

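Candidates for the mallet (top view): the black head with wooden handle on the green mat at (425,230), and purple ones at (370,279) and (440,277). The black and wooden one on the green mat fits; the purple ones are excluded. The jig is at (285,193), with its beam's yellow cap at (322,195) and the red pin head at (263,209).

```bash
cat > h.py <<'E'
import numpy as np, cv2
from scipy.spatial.transform import Rotation as R
from plant import robot, imaging
def cam(n,s=None):
    m=imaging.camera_model(n)
    if n!="wrist": return m["mtx"],R.from_rotvec(m["orientation"]).as_matrix(),np.array(m["position"])
    T=np.array(m["hand_eye"]); Rt=R.from_rotvec(s["tool_rot"]).as_matrix()
    return m["mtx"],Rt@T[:3,:3],Rt@T[:3,3]+s["position"]
def at_z(c,uv,z):
    K,Rc,p=c; d=Rc@np.linalg.inv(K)@np.array([uv[0],uv[1],1.]); return p+d*(z-p[2])/d[2]
def proj(c,P):
    K,Rc,p=c; q=(np.atleast_2d(P)-p)@Rc@K.T; return q[:,:2]/q[:,2:]
def tri(cs,uvs):
    A=np.zeros((3,3));b=np.zeros(3)
    for (K,Rc,p),uv in zip(cs,uvs):
        d=Rc@np.linalg.inv(K)@np.array([uv[0],uv[1],1.]);d/=np.linalg.norm(d);M=np.eye(3)-np.outer(d,d);A+=M;b+=M@p
    return np.linalg.solve(A,b)
E
python3 - <<'E'
from h import *
t=cv2.imread("pics/top0.png"); s=cv2.imread("pics/side0.png")
def crop(im,x,y,w,h,k): return cv2.resize(im[y:y+h,x:x+w],None,fx=k,fy=k,interpolation=cv2.INTER_CUBIC)
a=np.vstack([crop(t,230,155,110,75,4),crop(t,390,190,110,75,4)])
b=crop(s,290,115,85,150,4)
cv2.imwrite("pics/m1.png",np.hstack([a,b]))
c=cam("top")
# colour blobs in top, plate fits
hsv=cv2.cvtColor(t,cv2.COLOR_BGR2HSV)
g=cv2.inRange(hsv,(45,100,60),(80,255,255)); g[:150]=0
g=cv2.morphologyEx(g,cv2.MORPH_OPEN,np.ones((3,3)))
n=np.column_stack(np.nonzero(g)[::-1]).astype(np.float32); h=cv2.convexHull(n)
bx=cv2.boxPoints(cv2.minAreaRect(h)); print("mat",[at_z(c,p,.004).round(4) for p in bx])
d=(t.max(2)<95)&True; d=d.astype(np.uint8)*255; m=np.zeros_like(d); m[158:230,228:340]=255; d&=m
d=cv2.morphologyEx(d,cv2.MORPH_OPEN,np.ones((5,5)))
n=np.column_stack(np.nonzero(d)[::-1]).astype(np.float32)
bx=cv2.boxPoints(cv2.minAreaRect(n)); print("plate",bx,[at_z(c,p,.012).round(4) for p in bx])
for nme,uv,z in[("head",(425,230),.074),("hend",(475,217),.04),("cap",(322,195),.067),("red",(263,209),.13)]: print(nme,at_z(c,uv,z).round(3))
print(proj(cam("side"),at_z(c,(425,230),.074)))
E
```

```text
mat [array([ 0.5371, -0.2156,  0.004 ]), array([ 0.6013, -0.4273,  0.004 ]), array([ 0.4769, -0.4607,  0.004 ]), array([ 0.4139, -0.2507,  0.004 ])]
plate [[248. 170.]
 [279. 170.]
 [279. 210.]
 [248. 210.]] [array([0.6622, 0.268 , 0.012 ]), array([0.6648, 0.1693, 0.012 ]), array([0.5369, 0.1651, 0.012 ]), array([0.5345, 0.2628, 0.012 ])]
head [ 0.483 -0.28   0.074]
hend [ 0.528 -0.444  0.04 ]
cap [0.582 0.031 0.067]
red [0.529 0.201 0.13 ]
[[296.28613137 317.52265497]]
```

View pics/m1.png

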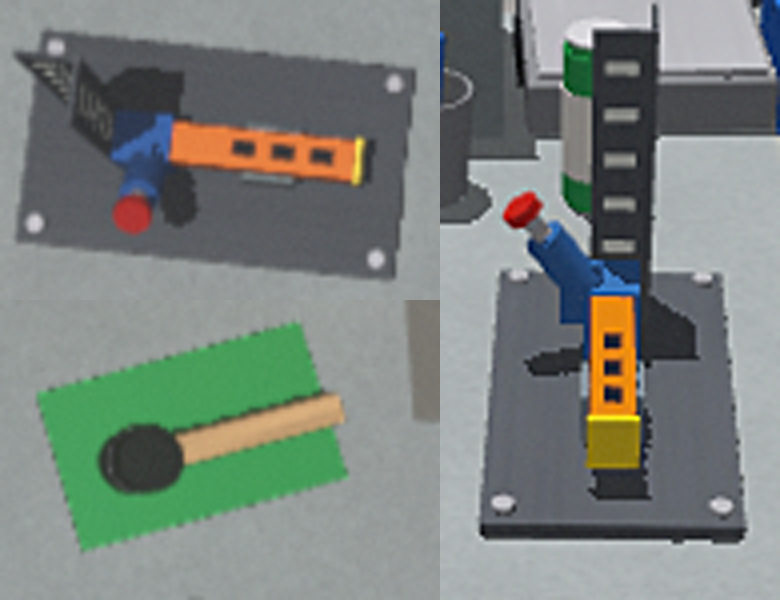

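The crops show the black mallet with its wooden handle on the green mat, and the orange beam with its yellow cap. The red pin head leans towards the robot.

```bash
python3 - <<'E'
from h import *
t=cv2.imread("pics/top0.png"); s=cv2.imread("pics/side0.png")
c=cam("top");cs=cam("side")
f=lambda x,y,ox,oy:((x+.5)/4-.5+ox,(y+.5)/4-.5+oy)
C=[at_z(c,f(x,y,230,155),.012) for x,y in((43,30),(414,68),(394,280),(17,243))]
Sx=lambda x,y:f(x-440,y,290,115)
print("plate top",np.round(C,4)); print("side corners",[at_z(cs,Sx(*p),.012).round(4) for p in((498,271),(720,274),(745,532),(481,527))])
yv=(C[0]-C[1])+(C[3]-C[2]); xv=(C[0]-C[3])+(C[1]-C[2])
a=np.arctan2(-yv[0],yv[1]); b=np.arctan2(xv[1],xv[0]); print("yaw from y,x",np.degrees([a,b]),"lens",np.linalg.norm(yv)/2,np.linalg.norm(xv)/2)
cen=np.mean(C,0); a=(a*2+b)/3; X=np.array([np.cos(a),np.sin(a),0]);Y=np.array([-np.sin(a),np.cos(a),0])
o=cen+.01*Y; print("jig origin",o.round(4),"yaw",np.degrees(a))
def blob(im,m,lo,hi):
    M=cv2.inRange(cv2.cvtColor(im,cv2.COLOR_BGR2HSV),lo,hi); k=np.zeros_like(M);x,y,w,h=m;k[y:y+h,x:x+w]=255;M&=k
    n=np.argwhere(M)[:,::-1]; return n.mean(0),len(n)
r1=blob(t,(250,195,30,25),(0,150,60),(8,255,255)); r2=blob(s,(300,155,25,20),(0,150,60),(8,255,255))
P=tri([c,cs],[r1[0],r2[0]]); rel=P-o; print("red",r1,r2,P.round(4),"in jig",(rel@X).round(4),(rel@Y).round(4), proj(c,P),proj(cs,P))
# cap face in side image: centre crop (613,442)
uv=Sx(613,442); d=at_z(cs,uv,.0495); rel=d-o; print("cap",d.round(4),(rel@X).round(4),(rel@Y).round(4))
# mat
M=[at_z(c,f(x,y-300,390,190),.004) for x,y in((38,394),(300,323),(348,472),(82,550))]
v=(M[0]-M[1])+(M[3]-M[2]); w=(M[0]-M[3])+(M[1]-M[2]); print("mat",np.mean(M,0).round(4),"yaw",np.degrees([np.arctan2(-v[0],v[1]),np.arctan2(w[1],w[0])]),np.linalg.norm(v)/2,np.linalg.norm(w)/2)
h=at_z(c,f(147,456-300,390,190),.074); e=at_z(c,f(341,408-300,390,190),.052); e2=at_z(c,f(182,449-300,390,190),.052)
v=h-e; v2=e2-e; print("mallet head",h.round(4),"end",e.round(4),"len",np.linalg.norm(v[:2]),"yaw",np.degrees([np.arctan2(-v[0],v[1]),np.arctan2(-v2[0],v2[1])]))
T=R.from_rotvec(robot.observe()["tool_rot"]).as_matrix(); print(T.round(3))
E
```

```text
plate top [[ 0.6871  0.2933  0.012 ]
 [ 0.6639 -0.0033  0.012 ]
 [ 0.4946  0.0089  0.012 ]
 [ 0.5164  0.3066  0.012 ]]
side corners [array([0.5177, 0.3054, 0.012 ]), array([0.6873, 0.2911, 0.012 ]), array([ 0.6628, -0.0098,  0.012 ]), array([0.4962, 0.005 , 0.012 ])]
yaw from y,x [-4.32792581 -4.30688669] lens 0.2979958582048571 0.17047452345328867
jig origin [0.5912 0.1614 0.012 ] yaw -4.3209127701357195
red (array([262.76666667, 208.13333333]), 60) (array([310.05555556, 167.05555556]), 54) [0.5321 0.2023 0.1271] in jig -0.0621 0.0364 [[262.76744    208.08695712]] [[310.00709054 167.06080139]]
cap [0.5825 0.0395 0.0495] 0.0005 -0.1222
mat [ 0.508 -0.339  0.004] yaw [17.02669954 16.74774971] 0.21962796202058935 0.12549580586738757
mallet head [ 0.4869 -0.2846  0.074 ] end [ 0.5283 -0.4393  0.052 ] len 0.16023030651386233 yaw [14.98401306 15.74093714]
[[ 0.951 -0.     0.311]
 [-0.311 -0.001  0.951]
 [ 0.    -1.    -0.001]]
```

```bash
cat >> h.py <<'E'
def yawR(deg): # tool down, jaws (z) along x-axis of frame with this yaw, tool x = -y of it
    a=np.radians(deg); X=np.array([np.cos(a),np.sin(a),0]);Y=np.array([-np.sin(a),np.cos(a),0])
    return np.column_stack([-Y,[0,0,-1],X])
JO=np.array([.5912,.1614,0]); JY=-4.32
_a=np.radians(JY); JX=np.array([np.cos(_a),np.sin(_a),0]);JYv=np.array([-np.sin(_a),np.cos(_a),0])
def jig(x,y,z): return JO+JX*x+JYv*y+np.array([0,0,z])
def plan(P,Rt,smax=4.5,tmax=8.5,s=None,nmin=1):
    s=s or robot.observe(); p=np.array(s["position"],float); Rc=R.from_rotvec(s["tool_rot"]).as_matrix()
    rv=R.from_matrix(Rc.T@Rt).as_rotvec(degrees=True); d=P-p
    n=max(nmin,int(np.ceil(np.linalg.norm(d)*100/smax)),int(np.ceil(np.abs(rv).max()/tmax)))
    out=[]
    for i in range(n):
        dp=(P-p)/(n-i); rv=R.from_matrix(Rc.T@Rt).as_rotvec(degrees=True)/(n-i)
        row=np.r_[np.round(Rc.T@dp*100,2),np.round(rv,2)]; out.append(row.tolist())
        p=p+Rc@row[:3]/100; Rc=Rc@R.from_rotvec(row[3:],degrees=True).as_matrix()
    for i in range(0,n,5): print(out[i:i+5])
def st():
    s=robot.observe(); p=s["position"]-JO
    print("t",s["time_s"],"pos",s["position"].round(4),"jig",[round(float(p@JX),4),round(float(p@JYv),4)],"F",s["contact_force"].round(1),"w",round(s["gripper_width"],3),"J",s["joints"].round(2)); return s
E
python3 - <<'E'
from h import *
plan(jig(0,-.175,.20),yawR(JY))
E
```

```text
[[3.46, 0.2, -2.86, 0.0, 4.76, 0.0], [3.68, 0.2, -2.56, 0.0, 4.76, 0.0], [3.88, 0.19, -2.25, 0.0, 4.76, 0.0], [4.06, 0.2, -1.92, 0.0, 4.77, 0.0], [4.2, 0.19, -1.57, 0.0, 4.76, 0.01]]
[[4.32, 0.19, -1.22, 0.01, 4.77, 0.0], [4.41, 0.19, -0.86, 0.0, 4.76, 0.01], [4.46, 0.19, -0.49, 0.01, 4.77, 0.0], [4.49, 0.19, -0.11, 0.0, 4.76, 0.01], [4.48, 0.19, 0.26, 0.01, 4.77, 0.0]]
[[4.44, 0.2, 0.63, 0.0, 4.76, 0.01], [4.38, 0.19, 1.0, 0.01, 4.77, 0.0], [4.28, 0.19, 1.35, 0.0, 4.76, 0.01], [4.15, 0.2, 1.71, 0.01, 4.77, 0.0], [3.99, 0.19, 2.04, 0.0, 4.76, 0.01]]
[[3.82, 0.2, 2.37, 0.01, 4.77, 0.0]]
```

>>> move_arm --pt "3.5 0.2 -2.9 0 4.8 0" --pt "3.7 0.2 -2.6 0 4.8 0" --pt "3.9 0.2 -2.2 0 4.8 0" --pt "4.1 0.2 -1.9 0 4.8 0" --pt "4.2 0.2 -1.6 0 4.8 0" --gripper 0 --force 40

```text
time_s: 0.65
position: [0.3118, 0.4022, 0.2175]
tool_rot: [-1.494, 0.581, -0.572]
contact_force: [0.8, 0.0, 0.7]
gripper_width: 0.145
```

>>> move_arm --pt "4.3 0.2 -1.2 0 4.8 0" --pt "4.4 0.2 -0.9 0 4.8 0" --pt "4.5 0.2 -0.5 0 4.8 0" --pt "4.5 0.2 -0.1 0 4.8 0" --pt "4.5 0.2 0.3 0 4.8 0"

```text
time_s: 1.15
position: [0.4325, 0.2018, 0.2064]
tool_rot: [-1.374, 0.916, -0.908]
contact_force: [1.2, 0.8, -0.5]
gripper_width: 0.0
```

```bash
python3 - <<'E'
from h import *
st(); plan(jig(0,-.175,.20),yawR(JY))
E
```

```text
t 1.15 pos [0.4325 0.2018 0.2064] jig [-0.1613, 0.0284] F [ 1.2  0.8 -0.5] w 0.0 J [-0.54  0.3   0.07  1.91 -0.03  0.93 -0.06]
[[4.24, 0.09, 0.85, 0.05, 4.52, -0.02], [4.16, 0.09, 1.18, 0.05, 4.52, -0.02], [4.06, 0.1, 1.5, 0.05, 4.52, -0.01], [3.92, 0.1, 1.82, 0.05, 4.52, -0.02], [3.77, 0.1, 2.12, 0.04, 4.52, -0.01]]
[[3.59, 0.1, 2.42, 0.05, 4.51, -0.02]]
```

>>> move_arm --pt "4.2 0.1 0.9 0 4.5 0" --pt "4.2 0.1 1.2 0 4.5 0" --pt "4.1 0.1 1.5 0 4.5 0" --pt "3.9 0.1 1.8 0 4.5 0" --pt "3.8 0.1 2.1 0 4.5 0"

```text
time_s: 1.65
position: [0.5559, 0.0132, 0.2003]
tool_rot: [-1.207, 1.222, -1.214]
contact_force: [0.4, 0.6, -0.6]
gripper_width: 0.002
```

>>> move_arm --pt "3.6 0.1 2.4 0 4.5 0" --pt "0 0 0 0 0 0" --pt "0 0 0 0 0 0"

```text
time_s: 1.95
position: [0.582, -0.0322, 0.1978]
tool_rot: [-1.164, 1.288, -1.285]
contact_force: [-0.6, 0.9, -0.2]
gripper_width: -0.0
```

```bash
python3 - <<'E'
from h import *
s=st(); cv2.imwrite("pics/w1.png",imaging.capture("wrist")[:,:,::-1]); plan(jig(0,-.175,.035),yawR(JY),s=s)
np.save("w1.npy",np.r_[s["position"],s["tool_rot"]])
E
```

```text
t 1.95 pos [ 0.582  -0.0322  0.1978] jig [0.0054, -0.1937] F [-0.6  0.9 -0.2] w -0.0 J [-0.15  0.48  0.25  1.66 -0.13  1.02  0.04]
[[-0.48, 4.07, -0.13, 0.08, -0.41, 0.05], [-0.47, 4.07, -0.13, 0.08, -0.42, 0.04], [-0.47, 4.07, -0.13, 0.08, -0.41, 0.05], [-0.47, 4.06, -0.13, 0.08, -0.42, 0.04]]
```

View pics/w1.png

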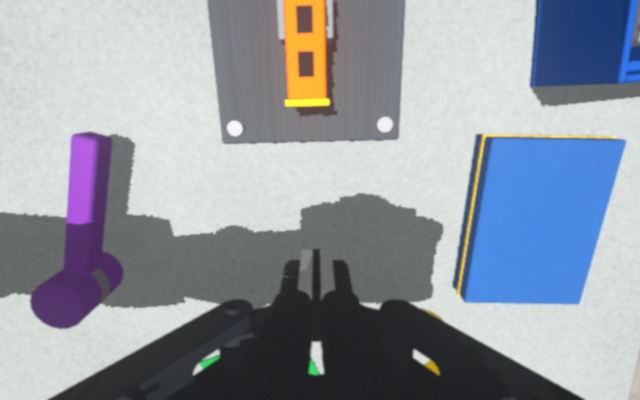

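The wrist view shows the cap's top edge at (307,102) and the near plate corners at (222,143) and (398,138). The fingers are clear of everything.

```bash
python3 - <<'E'
from h import *
w=np.load("w1.npy"); c=cam("wrist",{"position":w[:3],"tool_rot":w[3:]})
for uv,z in(((307,104),.0695),((222,143),.012),((398,138),.012)):
    p=at_z(c,uv,z)-JO; print(round(p@JX,4),round(p@JYv,4))
E
```

```text
0.0004 -0.1236
-0.0849 -0.1588
0.0846 -0.1591
```

>>> move_arm --pt "0 4.1 -0.2 0 0 0" --pt "0 4.1 -0.2 0 0 0" --pt "0 4.0 -0.1 0 0 0" --pt "0 4.0 0 0 0 0" --pt "0 0 0 0 0 0"

```text
time_s: 2.5
position: [0.5765, -0.0252, 0.034]
tool_rot: [-1.163, 1.277, -1.277]
contact_force: [-0.3, -0.4, 0.3]
gripper_width: 0.001
```

```bash
python3 - <<'E'
from h import *
s=st(); plan(jig(0,-.135,.035),yawR(JY),s=s)
E
```

```text
t 2.5 pos [ 0.5765 -0.0252  0.034 ] jig [-0.0006, -0.1871] F [-0.3 -0.4  0.3] w 0.001 J [-0.12  0.66  0.19  1.86 -0.19  0.63  0.09]
[[-2.61, -0.05, -0.01, -0.01, -0.5, -0.01], [-2.6, -0.05, 0.01, -0.01, -0.5, -0.0]]
```

>>> move_arm --pt "-2.5 0 0 0 -0.5 0" --pt "-2.5 0 0 0 0 0" --pt "-1.5 0 0 0 0 0" --pt "-1 0 0 0 0 0"

```text
time_s: 2.9
position: [0.5828, 0.0501, 0.0386]
tool_rot: [-1.169, 1.269, -1.273]
contact_force: [0.0, -5.4, -3.5]
gripper_width: -0.007
```

>>> move_arm --pt "-0.7 0 0 0 0 0" --pt "-0.7 0 0 0 0 0"

```text
time_s: 3.1
position: [0.5837, 0.0605, 0.0399]
tool_rot: [-1.173, 1.267, -1.279]
contact_force: [-1.4, -25.0, -9.0]
gripper_width: 0.0
```

```bash
python3 - <<'E'
from h import *
st()
E
```

```text
t 3.1 pos [0.5837 0.0605 0.0399] jig [0.0001, -0.1012] F [ -1.4 -25.   -9. ] w 0.0 J [-0.28  0.67  0.21  1.83 -0.2   0.66 -0.04]
```

>>> move_arm --pt "-0.6 0.2 0 0 0 0" --pt "-0.6 0.1 0 0 0 0"

```text
time_s: 3.3
position: [0.5838, 0.0601, 0.0394]
tool_rot: [-1.177, 1.268, -1.295]
contact_force: [-3.5, -15.3, 3.9]
gripper_width: -0.0
```

>>> move_arm --pt "2.5 0 0 0 0 0" --pt "3.5 -1 0 0 0 0" --pt "4 -3 0 0 0 0" --pt "3 -4 0 0 0 0" --pt "0 -3 0 0 0 0" --gripper 1

```text
time_s: 3.8
position: [0.5705, -0.0697, 0.1548]
tool_rot: [-1.178, 1.271, -1.292]
contact_force: [1.1, -1.2, 0.3]
gripper_width: 0.847
```

```bash
python3 - <<'E'
from h import *
s=st(); 
a=np.radians(15.5); M=np.array([.4869,-.2846]); g=M-.06*np.array([-np.sin(a),np.cos(a)]); print(g)
plan(np.r_[g,.20],yawR(15.5),s=s)
E
```

```text
t 3.8 pos [ 0.5705 -0.0697  0.1548] jig [-0.0032, -0.232] F [ 1.1 -1.2  0.3] w 0.847 J [-0.09  0.51  0.25  1.75 -0.13  0.9   0.11]
[ 0.5029343  -0.34241783]
[[3.98, -0.57, -0.59, 0.03, -2.99, 0.15], [3.94, -0.58, -0.8, 0.03, -2.99, 0.15], [3.9, -0.59, -1.01, 0.03, -2.99, 0.15], [3.84, -0.6, -1.21, 0.03, -2.99, 0.15], [3.76, -0.62, -1.4, 0.04, -2.98, 0.15]]
[[3.69, -0.63, -1.6, 0.03, -2.99, 0.15], [3.59, -0.63, -1.79, 0.04, -2.98, 0.15]]
```

>>> move_arm --pt "4 -0.6 -0.6 0 -3 0" --pt "4 -0.6 -0.8 0 -3 0" --pt "3.9 -0.6 -1 0 -3 0" --pt "3.8 -0.6 -1.2 0 -3 0" --pt "3.8 -0.6 -1.4 0 -3 0"

```text
time_s: 4.3
position: [0.5296, -0.2629, 0.1986]
tool_rot: [-1.292, 1.051, -1.087]
contact_force: [1.3, 0.1, -0.3]
gripper_width: 1.002
```

>>> move_arm --pt "3.7 -0.6 -1.6 0 -3 0" --pt "3.6 -0.6 -1.8 0 -3 0" --pt "0 0 0 0 0 0" --pt "0 0 0 0 0 0"

```text
time_s: 4.7
position: [0.5094, -0.3513, 0.2169]
tool_rot: [-1.332, 0.968, -1.018]
contact_force: [-0.5, 1.0, 0.0]
gripper_width: 1.0
```

```bash
python3 - <<'E'
from h import *
s=st(); cv2.imwrite("pics/w2.png",imaging.capture("wrist")[:,:,::-1])
np.save("w2.npy",np.r_[s["position"],s["tool_rot"]])
plan(np.array([.5029,-.3424,.20]),yawR(15.5),s=s)
E
```

```text
t 4.7 pos [ 0.5094 -0.3513  0.2169] jig [-0.043, -0.5174] F [-0.5  1.   0. ] w 1.0 J [ 0.46  0.49  0.16  1.57 -0.08  1.05  0.93]
[[-1.08, 1.66, -0.4, -1.07, 1.09, 1.36]]
```

View pics/w2.png

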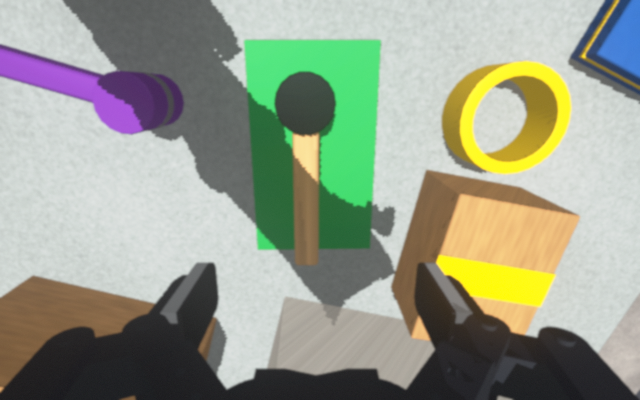

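The mallet head top is at (305,103), and its handle runs from (306,138) to (307,263). The carton is to the right and clear.

```bash
python3 - <<'E'
from h import *
w=np.load("w2.npy"); c=cam("wrist",{"position":w[:3],"tool_rot":w[3:]})
im=cv2.imread("pics/w2.png")
h=at_z(c,(305,103),.074)
# handle edges per row: brown mask
hsv=cv2.cvtColor(im,cv2.COLOR_BGR2HSV); P=[];W=[]
for r in range(145,255,5):
    m=(hsv[r,280:335,0]<25)&(hsv[r,280:335,1]>60); k=np.nonzero(m)[0]+280
    a,b=at_z(c,(k.min()-.5,r),.052),at_z(c,(k.max()+.5,r),.052); P.append((a+b)/2); W.append(np.linalg.norm(a-b))
P=np.array(P); print("width",np.round(W,3)[::4])
f=np.polyfit(P[:,1],P[:,0],1); yaw=np.degrees(np.arctan(-f[0])); print("yaw",yaw,"head",h.round(4),"handle x at head y",np.polyval(f,h[1]))
e=at_z(c,(307,264),.052); print("end dist",np.linalg.norm((e-h)[:2]))
a=np.radians(yaw); D=np.array([-np.sin(a),np.cos(a)])
n=np.array([np.cos(a),np.sin(a)]); q=np.array([np.polyval(f,h[1]),h[1]]); hc=h[:2]+n*(n@(q-h[:2]))
g=hc-.06*D; print("head axis",hc.round(4),"grip",g.round(4))
s=robot.observe(); plan(np.r_[g,.14],yawR(yaw),s=s)
M=[at_z(c,u,.004) for u in((245,40),(381,40),(371,248),(258,249))];print("mat c",np.mean(M,0))
E
```

```text
width [0.023 0.023 0.022 0.022 0.022 0.023]
yaw 16.160414679360333 head [ 0.4849 -0.2885  0.074 ] handle x at head y 0.4851054131658158
end dist 0.15832379338804492
head axis [ 0.4851 -0.2885] grip [ 0.5018 -0.3461]
[[-0.48, 3.84, -0.33, -0.51, 0.2, 0.72], [-0.44, 3.84, -0.29, -0.51, 0.2, 0.72]]
mat c [ 0.50839737 -0.33920945  0.004     ]
```

>>> move_arm --pt "-0.5 3.8 -0.3 -0.5 0.2 0.7" --pt "-0.4 3.8 -0.3 -0.5 0.2 0.7" --pt "0 0 0 0 0 0" --pt "0 0 0 0 0 0"

```text
time_s: 5.15
position: [0.5062, -0.3415, 0.1424]
tool_rot: [-1.328, 0.991, -0.999]
contact_force: [-0.2, -0.2, 0.2]
gripper_width: 1.005
```

```bash
python3 - <<'E'
from h import *
s=st();plan(np.array([.5018,-.3461,.020]),yawR(16.1),s=s)
E
```

```text
t 5.15 pos [ 0.5062 -0.3415  0.1424] jig [-0.0469, -0.5079] F [-0.2 -0.2  0.2] w 1.005 J [ 0.46  0.56  0.15  1.67 -0.1   0.91  0.94]
[[0.1, 4.08, -0.21, -0.11, 0.11, 0.04], [0.1, 4.08, -0.2, -0.12, 0.11, 0.04], [0.11, 4.07, -0.19, -0.11, 0.11, 0.03]]
```

>>> move_arm --pt "0.1 4 -0.2 -0.1 0.1 0" --pt "0.1 4 -0.2 -0.1 0.1 0" --pt "0.1 3 -0.1 0 0 0" --pt "0 0 0 0 0 0" --pt "0 0 0 0 0 0"

```text
time_s: 5.65
position: [0.5124, -0.3463, 0.0406]
tool_rot: [-1.328, 0.976, -1.01]
contact_force: [-0.6, -0.1, -0.4]
gripper_width: 1.002
```

```bash
python3 - <<'E'
from h import *
s=st();plan(np.array([.5018,-.3461,.020]),yawR(16.1),s=s)
E
```

```text
t 5.65 pos [ 0.5124 -0.3463  0.0406] jig [-0.0403, -0.5122] F [-0.6 -0.1 -0.4] w 1.002 J [ 0.48  0.69  0.12  1.76 -0.13  0.68  0.96]
[[-0.35, 2.04, -1.04, -0.9, 0.45, 0.8]]
```

>>> move_arm --pt "-0.3 2 -1 -0.9 0.4 0.8" --pt "0 0 0 0 0 0"

```text
time_s: 5.85
position: [0.5043, -0.3473, 0.0237]
tool_rot: [-1.329, 0.995, -1.003]
contact_force: [-0.7, 0.0, -0.1]
gripper_width: 0.997
```

```bash
python3 - <<'E'
from h import *
s=st();plan(np.array([.5018,-.3461,.020]),yawR(16.1),s=s)
E
```

```text
t 5.85 pos [ 0.5043 -0.3473  0.0237] jig [-0.0484, -0.5138] F [-0.7  0.  -0.1] w 0.997 J [ 0.49  0.71  0.12  1.77 -0.13  0.66  0.96]
[[-0.19, 0.37, -0.2, -0.18, 0.08, 0.21]]
```

>>> move_arm --pt "-0.2 0.4 -0.2 -0.2 0.1 0.2" --pt "-0.1 0.1 -0.1 0 0 0" --pt "0 0 0 0 0 0"

```text
time_s: 6.15
position: [0.5017, -0.3461, 0.021]
tool_rot: [-1.329, 0.997, -1.003]
contact_force: [0.1, -1.2, -0.6]
gripper_width: 1.002
```

>>> move_arm --pt "0 0 0 0 0 0" --pt "0 0 0 0 0 0" --pt "0 0 0 0 0 0" --pt "0 0 0 0 0 0" --pt "0 0 0 0 0 0" --gripper 0 --force 90

```text
time_s: 6.65
position: [0.5021, -0.3464, 0.0222]
tool_rot: [-1.329, 0.996, -1.004]
contact_force: [-1.5, -0.4, 3.4]
gripper_width: 0.264
```

```bash
python3 - <<'E'
from h import *
s=st(); print(R.from_rotvec(s["tool_rot"]).as_matrix().round(3))
np.save("grasp.npy",np.r_[s["position"],s["tool_rot"]])
E
```

```text
t 6.65 pos [ 0.5021 -0.3464  0.0222] jig [-0.0506, -0.5131] F [-1.5 -0.4  3.4] w 0.264 J [ 0.49  0.71  0.12  1.78 -0.13  0.65  0.96]
[[ 0.277  0.004  0.961]
 [-0.961 -0.003  0.277]
 [ 0.004 -1.     0.003]]
```

```bash
cat >> h.py <<'E'
_t=np.radians(35); PN=-np.sin(_t)*JX+np.array([0,0,np.cos(_t)])
RS=np.column_stack([-JYv,-PN,np.cos(_t)*JX+np.array([0,0,np.sin(_t)])])
FT=np.array([-.0603,.0182,0]); PT=jig(-.065,.0355,.131)
def strike(d,a=0,b=0): return PT+PN*d-RS@FT
E
python3 - <<'E'
from h import *
print(PT,strike(.08),strike(0))
s=robot.observe(); q=dict(s); p=s["position"]+np.array([0,0,.2]); plan(p,R.from_rotvec(s["tool_rot"]).as_matrix())
q["position"]=p; plan(strike(.08),RS,s=q)
E
```

```text
[0.52905877 0.20169538 0.131     ] [0.46835139 0.1458095  0.21144073] [0.51410713 0.14235305 0.14590857]
[[0.02, -4.0, 0.01, 0.0, 0.0, 0.0], [0.01, -4.0, 0.01, 0.0, 0.0, 0.0], [0.02, -4.0, 0.02, 0.0, 0.0, 0.0], [0.01, -4.0, 0.01, 0.0, 0.0, 0.0], [0.02, -4.0, 0.02, 0.0, 0.0, 0.0]]
[[-4.39, 0.08, 0.94, 3.13, 1.8, -0.55], [-4.41, 0.09, 0.8, 3.13, 1.8, -0.55], [-4.44, 0.09, 0.66, 3.13, 1.8, -0.55], [-4.46, 0.08, 0.51, 3.13, 1.8, -0.55], [-4.47, 0.06, 0.37, 3.13, 1.8, -0.55]]
[[-4.48, 0.03, 0.22, 3.13, 1.8, -0.55], [-4.48, -0.01, 0.08, 3.12, 1.8, -0.55], [-4.48, -0.05, -0.06, 3.13, 1.8, -0.55], [-4.48, -0.1, -0.19, 3.12, 1.8, -0.55], [-4.47, -0.15, -0.32, 3.13, 1.8, -0.55]]
[[-4.46, -0.22, -0.46, 3.12, 1.79, -0.54]]
```

>>> move_arm --pt "0 -2 0 0 0 0" --pt "0 -4 0 0 0 0" --pt "0 -4 0 0 0 0" --pt "0 -4 0 0 0 0" --pt "0 -4 0 0 0 0"

```text
time_s: 7.15
position: [0.4972, -0.3427, 0.1984]
tool_rot: [-1.331, 1.012, -0.988]
contact_force: [1.1, -0.3, -4.5]
gripper_width: 0.267
```

```bash
python3 - <<'E'
from h import *
s=st(); print(R.from_rotvec(s["tool_rot"]).as_matrix().round(3))
cv2.imwrite("pics/s2.png",imaging.capture("wrist")[:,:,::-1])
plan(strike(.08),RS)
E
```

```text
t 7.15 pos [ 0.4972 -0.3427  0.1984] jig [-0.0558, -0.5097] F [ 1.1 -0.3 -4.5] w 0.267 J [ 0.46  0.51  0.16  1.6  -0.09  1.06  0.93]
[[ 0.277 -0.012  0.961]
 [-0.961  0.007  0.277]
 [-0.01  -1.    -0.01 ]]
[[-4.36, -0.04, 0.96, 3.17, 1.79, -0.58], [-4.39, -0.04, 0.83, 3.17, 1.79, -0.58], [-4.41, -0.04, 0.69, 3.17, 1.79, -0.58], [-4.43, -0.05, 0.55, 3.16, 1.79, -0.58], [-4.45, -0.07, 0.42, 3.17, 1.79, -0.58]]
[[-4.46, -0.09, 0.28, 3.16, 1.79, -0.58], [-4.47, -0.13, 0.15, 3.17, 1.79, -0.57], [-4.47, -0.17, 0.02, 3.16, 1.79, -0.58], [-4.46, -0.21, -0.11, 3.17, 1.8, -0.58], [-4.45, -0.27, -0.23, 3.16, 1.8, -0.57]]
[[-4.44, -0.33, -0.36, 3.17, 1.79, -0.58]]
```

View pics/s2.png

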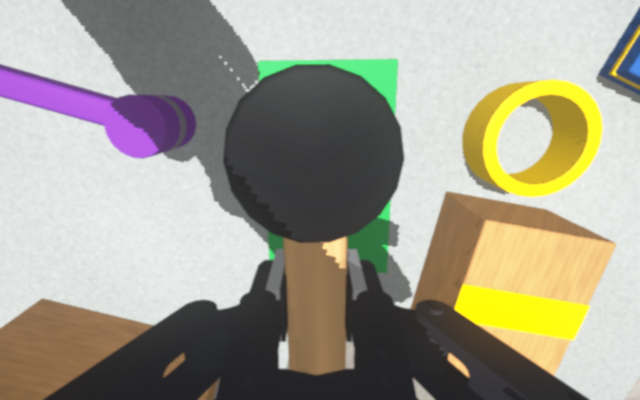

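The mallet is firmly held, with its head top at (315,153), which agrees with the grasp model to within about 1 mm.

>>> move_arm --pt "-4.3 0 1 3.2 1.8 -0.6" --pt "-4.4 0 0.8 3.2 1.8 -0.6" --pt "-4.4 0 0.7 3.2 1.8 -0.6" --pt "-4.4 0 0.6 3.2 1.8 -0.6" --pt "-4.4 -0.1 0.4 3.2 1.8 -0.6"

```text
time_s: 7.7
position: [0.4873, -0.1243, 0.2057]
tool_rot: [-1.055, 0.908, -1.268]
contact_force: [0.8, 0.7, -3.3]
gripper_width: 0.265
```

```bash
python3 - <<'E'
from h import *
st(); plan(strike(.08),RS)
E
```

```text
t 7.7 pos [ 0.4873 -0.1243  0.2057] jig [-0.082, -0.2927] F [ 0.8  0.7 -3.3] w 0.265 J [ 0.15  0.21  0.12  2.11 -0.19  0.55  0.52]
[[-3.86, -0.17, 0.18, 2.59, 1.44, -0.39], [-3.86, -0.19, 0.09, 2.6, 1.44, -0.39], [-3.86, -0.21, 0.01, 2.59, 1.44, -0.39], [-3.86, -0.24, -0.08, 2.6, 1.44, -0.39], [-3.86, -0.27, -0.17, 2.59, 1.44, -0.39]]
[[-3.85, -0.31, -0.25, 2.6, 1.45, -0.39], [-3.84, -0.34, -0.33, 2.59, 1.44, -0.38]]
```

>>> move_arm --pt "-3.9 -0.2 0.2 2.6 1.4 -0.4" --pt "-3.9 -0.2 0.1 2.6 1.4 -0.4" --pt "-3.9 -0.2 0 2.6 1.4 -0.4" --pt "-3.9 -0.2 -0.1 2.6 1.4 -0.4" --pt "-3.8 -0.3 -0.2 2.6 1.4 -0.4"

```text
time_s: 8.2
position: [0.4702, 0.0337, 0.2055]
tool_rot: [-0.88, 0.84, -1.414]
contact_force: [-0.3, -0.6, -2.9]
gripper_width: 0.264
```

```bash
python3 - <<'E'
from h import *
st(); plan(strike(.08),RS)
E
```

```text
t 8.2 pos [0.4702 0.0337 0.2055] jig [-0.111, -0.1365] F [-0.3 -0.6 -2.9] w 0.264 J [-0.53  0.12  0.35  2.33  0.3   0.25 -0.47]
[[-3.73, -0.31, 0.07, 2.7, 1.48, -0.21], [-3.73, -0.33, -0.01, 2.7, 1.48, -0.21], [-3.73, -0.34, -0.08, 2.71, 1.47, -0.21]]
```

>>> move_arm --pt "-3.7 -0.3 0 1 1.5 0" --pt "-3.7 -0.3 0 1 1.5 0" --pt "-3.7 -0.3 0 1 1.5 0" --pt "0 0 0 0 0 0"

```text
time_s: 8.6
position: [0.4647, 0.1391, 0.2081]
tool_rot: [-0.805, 0.856, -1.459]
contact_force: [0.4, 0.7, -4.0]
gripper_width: 0.267
```

```bash
cat >> h.py <<'E'
def face(s):
    Rt=R.from_rotvec(s["tool_rot"]).as_matrix(); f=s["position"]+Rt@FT; r=f-PT
    ang=np.degrees(np.arccos(-Rt[:,1]@PN))
    print("face rel pin top: along",round(1000*r@PN,1),"lat x",round(1000*r@RS[:,2],1),"lat y",round(1000*r@JYv,1),"axis angle",round(ang,1),"face axis in jig x,y",(-Rt[:,1]@JX).round(3),(-Rt[:,1]@JYv).round(3))
E
python3 - <<'E'
from h import *
s=st(); face(s); plan(strike(.08),RS)
cv2.imwrite("pics/s3.png",cv2.resize(imaging.capture("side")[80:280,220:440,::-1],None,fx=3,fy=3))
E
```

```text
t 8.6 pos [0.4647 0.1391 0.2081] jig [-0.1245, -0.0317] F [ 0.4  0.7 -4. ] w 0.267 J [-1.02  0.16  0.55  2.32  0.63  0.3  -1.12]
face rel pin top: along 79.9 lat x -7.1 lat y -6.8 axis angle 5.7 face axis in jig x,y -0.49 -0.01
[[-0.69, -0.12, 0.45, 5.68, 0.77, -0.64]]
```

View pics/s3.png

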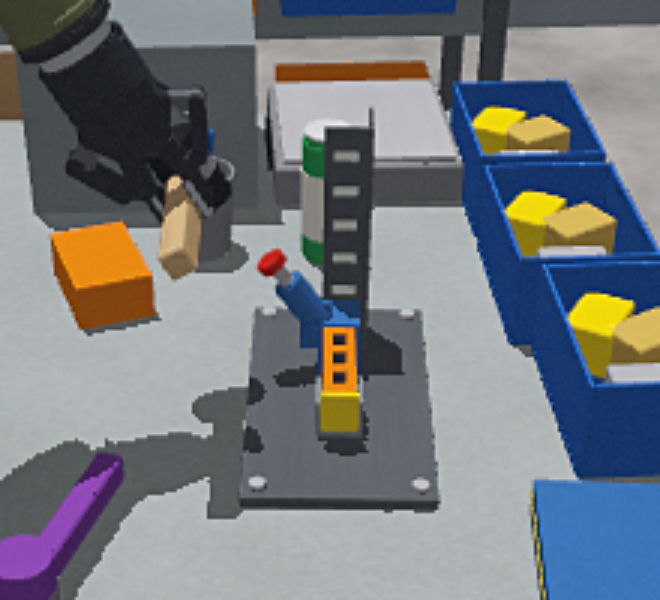

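>>> move_arm --pt "-0.7 0 0.5 4 0.8 -0.6" --pt "0 2 0 0 0 0" --pt "0 2 0 0 0 0" --pt "0 0 0 0 0 0"

```text
time_s: 9.05
position: [0.4833, 0.1325, 0.179]
tool_rot: [-0.78, 0.819, -1.499]
contact_force: [0.0, -0.6, -3.6]
gripper_width: 0.266
```

```bash
python3 - <<'E'
from h import *
s=st(); face(s); plan(strike(.015),RS)
E
```

```text
t 9.05 pos [0.4833 0.1325 0.179 ] jig [-0.1055, -0.0369] F [ 0.  -0.6 -3.6] w 0.266 J [-1.    0.26  0.57  2.36  1.08  0.18 -1.59]
face rel pin top: along 43.5 lat x -7.1 lat y -12.4 axis angle 3.3 face axis in jig x,y -0.527 0.015
[[-1.25, 2.88, 0.73, 3.17, 0.39, 0.84]]
```

>>> move_arm --pt "-0.6 0.5 0.5 -2 0 0" --pt "-0.6 0.5 0.3 -2 0 0" --pt "0 0 0 0 0 0"

```text
time_s: 9.35
position: [0.4933, 0.1412, 0.1729]
tool_rot: [-0.841, 0.881, -1.475]
contact_force: [-0.0, -0.2, -3.5]
gripper_width: 0.264
```

```bash
python3 - <<'E'
from h import *
s=st(); face(s); plan(strike(.015),RS)
E
```

```text
t 9.35 pos [0.4933 0.1412 0.1729] jig [-0.0961, -0.0275] F [-0.  -0.2 -3.5] w 0.264 J [-0.73  0.26  0.27  2.27  0.75  0.29 -1.25]
face rel pin top: along 33.2 lat x -4.4 lat y -3.0 axis angle 7.8 face axis in jig x,y -0.459 0.018
[[-0.3, 1.86, 0.4, 7.7, 0.46, 1.0]]
```

>>> move_arm --pt "-0.2 1.0 0.3 0 0 0.5" --pt "-0.1 0.6 0.2 0 0 0" --pt "0 0 0 0 0 0"

```text
time_s: 9.65
position: [0.5044, 0.1386, 0.161]
tool_rot: [-0.834, 0.887, -1.473]
contact_force: [-0.1, -0.4, -3.6]
gripper_width: 0.265
```

```bash
python3 - <<'E'
from h import *
s=st(); face(s); plan(strike(.005),RS)
cv2.imwrite("pics/w3.png",imaging.capture("wrist")[:,:,::-1])
E
```

```text
t 9.65 pos [0.5044 0.1386 0.161 ] jig [-0.0848, -0.0293] F [-0.1 -0.4 -3.6] w 0.265 J [-0.71  0.3   0.28  2.27  0.77  0.24 -1.26]
face rel pin top: along 17.2 lat x -1.6 lat y -4.7 axis angle 7.7 face axis in jig x,y -0.458 0.012
[[-0.46, 1.27, 0.07, 7.72, 0.11, 0.71]]
```

View pics/w3.png

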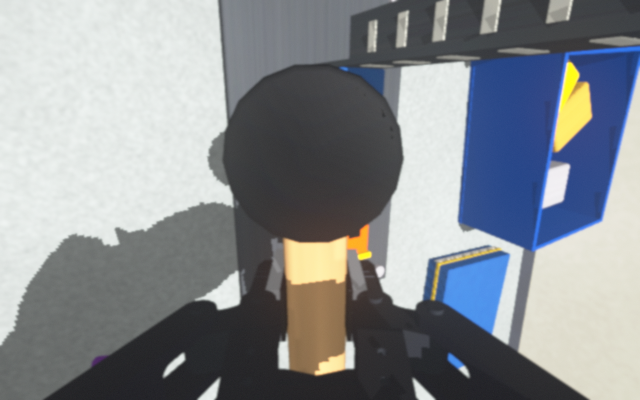

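>>> move_arm --pt "-0.3 0.2 0.2 -3.5 0 0.6" --pt "-0.1 0 0 0 0 0" --pt "0 0 0 0 0 0"

```text
time_s: 10.0
position: [0.5053, 0.141, 0.1599]
tool_rot: [-0.873, 0.933, -1.448]
contact_force: [-0.8, 0.5, -3.8]
gripper_width: 0.265
```

```bash
python3 - <<'E'
from h import *
s=st(); face(s); Rt=R.from_rotvec(s["tool_rot"]).as_matrix(); print("pin dir in tool",(Rt.T@-PN).round(3))
E
```

```text
t 10.0 pos [0.5053 0.141  0.1599] jig [-0.0842, -0.0268] F [-0.8  0.5 -3.8] w 0.265 J [-0.55  0.29  0.1   2.22  0.63  0.32 -1.1 ]
face rel pin top: along 16.4 lat x -2.8 lat y -2.1 axis angle 11.0 face axis in jig x,y -0.408 0.007
pin dir in tool [-0.006  0.982  0.19 ]
```

>>> move_arm --pt "0 1.5 0.3 0 0 0" --pt "0 1.5 0.3 0 0 0"

```text
time_s: 10.2
position: [0.5223, 0.1392, 0.1365]
tool_rot: [-0.869, 0.93, -1.45]
contact_force: [-4.7, -0.6, 3.8]
gripper_width: 0.266
```

```bash
python3 - <<'E'
from h import *
s=st(); face(s)
E
```

```text
t 10.2 pos [0.5223 0.1392 0.1365] jig [-0.0671, -0.0273] F [-4.7 -0.6  3.8] w 0.266 J [-0.56  0.36  0.16  2.23  0.68  0.24 -1.14]
face rel pin top: along -12.6 lat x -2.1 lat y -2.6 axis angle 10.7 face axis in jig x,y -0.412 0.006
```

>>> move_arm --pt "0 0.9 0.2 0 0 0" --pt "0 0.6 0.1 0 0 0"

```text
time_s: 10.4
position: [0.5273, 0.1339, 0.1236]
tool_rot: [-0.876, 0.927, -1.458]
contact_force: [-14.6, -8.5, 22.7]
gripper_width: 0.263
```

```bash
python3 - <<'E'
from h import *
s=st(); face(s)
E
```

```text
t 10.4 pos [0.5273 0.1339 0.1236] jig [-0.0616, -0.0323] F [-14.6  -8.5  22.7] w 0.263 J [-0.57  0.39  0.19  2.23  0.73  0.21 -1.18]
face rel pin top: along -26.8 lat x -5.1 lat y -7.8 axis angle 10.8 face axis in jig x,y -0.411 0.016
```

>>> move_arm --pt "0 -2 -0.4 0 0 0" --pt "0 -3 -0.6 0 0 0" --pt "0 -3 -0.6 0 0 0" --pt "0 -2 -0.4 0 0 0" --pt "0 0 0 0 0 0"

```text
time_s: 10.9
position: [0.463, 0.1399, 0.2074]
tool_rot: [-0.88, 0.919, -1.461]
contact_force: [0.6, 0.1, -4.6]
gripper_width: 0.264
```

```bash
python3 - <<'E'
from h import *
s=st(); face(s)
a=cv2.resize(imaging.capture("side")[140:220,270:370,::-1],None,fx=5,fy=5,interpolation=cv2.INTER_CUBIC)
b=cv2.resize(imaging.capture("wrist")[40:360,170:470,::-1],(300,320)); b=cv2.copyMakeBorder(b,0,80,0,0,cv2.BORDER_CONSTANT)
cv2.imwrite("pics/c1.png",np.hstack([a,b]))
S=imaging.capture("side")[:,:,::-1].copy(); cv2.imwrite("pics/side_after.png",S)
M=cv2.inRange(cv2.cvtColor(S,cv2.COLOR_BGR2HSV),(0,150,60),(8,255,255)); k=np.zeros_like(M);k[150:195,295:340]=255; n=np.argwhere(M&k)[:,::-1]
c=cam("side"); print("red now",n.mean(0),len(n))
H=jig(-.0621,.0364,.1271)
for q in (0,.005,.010,.015,.017,.018): print(q,proj(c,H-PN*q).round(1))
E
```

```text
t 10.9 pos [0.463  0.1399 0.2074] jig [-0.1262, -0.0311] F [ 0.6  0.1 -4.6] w 0.264 J [-0.57  0.16  0.04  2.23  0.58  0.47 -1.09]
face rel pin top: along 78.6 lat x -10.3 lat y -6.7 axis angle 10.6 face axis in jig x,y -0.414 0.022
red now [313.86538462 171.61538462] 52
0 [[310.  167.1]]
0.005 [[311.  168.4]]
0.01 [[312.1 169.6]]
0.015 [[313.1 170.9]]
0.017 [[313.6 171.4]]
0.018 [[313.8 171.7]]
```

View pics/c1.png

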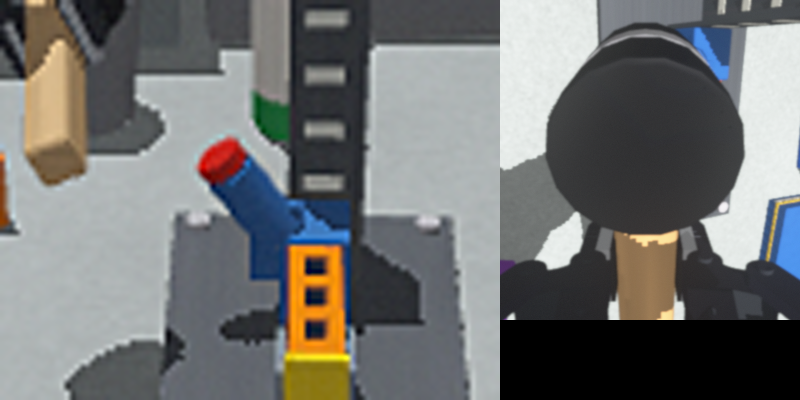

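The pin moved by about 18 mm in the side view, its red head now sits at the sleeve, and the final push reached about 30 N, so it is home. The mallet has turned about 9.5° in the grip (head top now at about (315,185) in the wrist view), and I allow for that when placing it.

```bash
cat >> h.py <<'E'
FT2=np.array([-.0656,.0077,0])
RP=yawR(16.1)@R.from_euler("z",-9.5,degrees=True).as_matrix()
def place(z): return np.array([.4851,-.2885,z])-RP@FT2
E
python3 - <<'E'
from h import *
print(place(.1),place(.005)); plan(place(.14),RP,smax=4)
E
```

```text
[ 0.50268992 -0.34944171  0.11842152] [ 0.50268992 -0.34944171  0.02342152]
[[3.71, 0.66, 0.36, -1.69, -1.69, -0.27], [3.72, 0.66, 0.27, -1.69, -1.69, -0.27], [3.72, 0.67, 0.18, -1.69, -1.69, -0.27], [3.72, 0.69, 0.09, -1.69, -1.69, -0.27], [3.72, 0.7, -0.0, -1.69, -1.69, -0.27]]
[[3.72, 0.72, -0.09, -1.7, -1.69, -0.27], [3.71, 0.75, -0.18, -1.69, -1.68, -0.27], [3.7, 0.77, -0.26, -1.7, -1.69, -0.27], [3.69, 0.8, -0.35, -1.69, -1.68, -0.27], [3.67, 0.82, -0.43, -1.7, -1.69, -0.27]]
[[3.66, 0.86, -0.52, -1.69, -1.68, -0.27], [3.64, 0.89, -0.59, -1.7, -1.69, -0.28], [3.61, 0.92, -0.68, -1.69, -1.68, -0.27]]
```

>>> move_arm --pt "3.7 0 0.4 -1.7 -1.7 -0.3" --pt "3.7 0 0.3 -1.7 -1.7 -0.3" --pt "3.7 0.3 0.2 -1.7 -1.7 -0.3" --pt "3.7 0.5 0.1 -1.7 -1.7 -0.3" --pt "3.7 0.5 0 -1.7 -1.7 -0.3"

```text
time_s: 11.55
position: [0.4743, -0.0457, 0.2017]
tool_rot: [-1.116, 0.911, -1.327]
contact_force: [0.8, -0.7, -3.8]
gripper_width: 0.265
```

>>> move_arm --pt "3.7 0.7 -0.1 -1.7 -1.7 -0.3" --pt "3.7 0.7 -0.2 -1.7 -1.7 -0.3" --pt "3.7 0.8 -0.3 -1.7 -1.7 -0.3" --pt "3.7 0.8 -0.4 -1.7 -1.7 -0.3" --pt "3.7 0.8 -0.4 -1.7 -1.7 -0.3"

```text
time_s: 12.05
position: [0.491, -0.247, 0.1784]
tool_rot: [-1.342, 0.905, -1.193]
contact_force: [1.0, 0.1, -4.0]
gripper_width: 0.264
```

```bash
python3 - <<'E'
from h import *
st(); plan(place(.12),RP,smax=4)
E
```

```text
t 12.05 pos [ 0.491  -0.247   0.1784] jig [-0.0692, -0.4148] F [ 1.   0.1 -4. ] w 0.264 J [0.35 0.36 0.01 1.93 0.13 0.7  0.49]
[[3.17, 1.82, -0.48, -1.25, -1.28, -0.1], [3.15, 1.84, -0.51, -1.25, -1.28, -0.1], [3.14, 1.86, -0.55, -1.25, -1.28, -0.09]]
```

>>> move_arm --pt "3.2 1.8 -0.5 -1.3 -1.3 -0.1" --pt "3.2 1.8 -0.5 -1.3 -1.3 -0.1" --pt "3.1 1.9 -0.6 -1.3 -1.3 -0.1" --pt "0 0 0 0 0 0"

```text
time_s: 12.45
position: [0.5005, -0.3651, 0.13]
tool_rot: [-1.446, 0.911, -1.126]
contact_force: [-1.0, 0.6, -4.0]
gripper_width: 0.265
```

```bash
python3 - <<'E'
from h import *
st(); plan(place(.05),RP,smax=4)
cv2.imwrite("pics/side_lvl.png",cv2.resize(imaging.capture("side")[200:400,180:440,::-1],None,fx=3,fy=3))
E
```

```text
t 12.45 pos [ 0.5005 -0.3651  0.13  ] jig [-0.0508, -0.5319] F [-1.   0.6 -4. ] w 0.265 J [0.49 0.53 0.03 1.78 0.18 0.73 0.67]
[[-1.24, 2.9, 0.37, 0.5, -0.11, 0.19], [-1.23, 2.91, 0.35, 0.5, -0.1, 0.18]]
```

View pics/side_lvl.png

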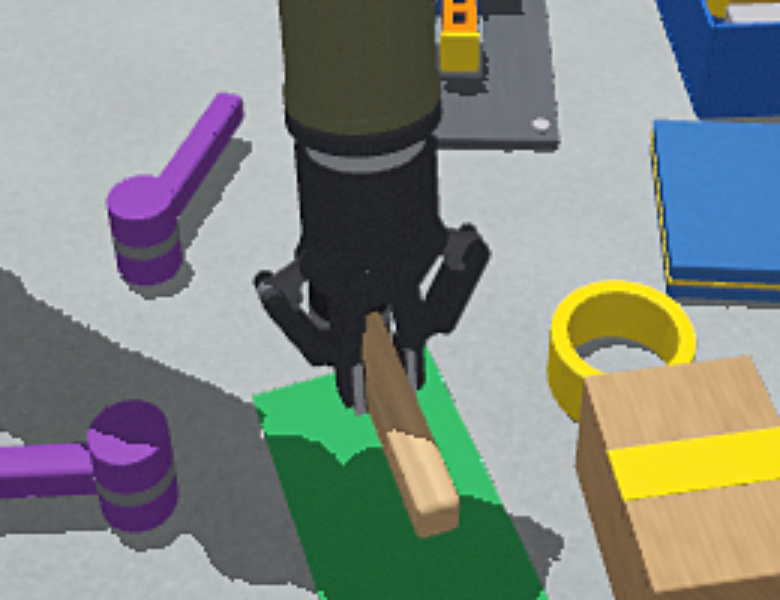

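The mallet is held above its mat, with nothing else in the way.

>>> move_arm --pt "-1.2 2.9 0.3 0.5 0 0.2" --pt "-1.2 2.9 0.3 0.5 0 0.2" --pt "0 2 0 0 0 0" --pt "0 0 0 0 0 0"

```text
time_s: 12.9
position: [0.5039, -0.3498, 0.0439]
tool_rot: [-1.428, 0.903, -1.126]
contact_force: [0.4, 0.2, -4.0]
gripper_width: 0.269
```

```bash
python3 - <<'E'
from h import *
st(); plan(place(.007),RP,smax=4)
E
```

```text
t 12.9 pos [ 0.5039 -0.3498  0.0439] jig [-0.0485, -0.5163] F [ 0.4  0.2 -4. ] w 0.269 J [0.47 0.64 0.04 1.88 0.19 0.51 0.62]
[[-0.37, 1.81, -0.11, -0.0, -0.19, -0.02]]
```

>>> move_arm --pt "-0.3 1.3 -0.1 0 -0.2 0" --pt "-0.1 0.4 0 0 0 0" --pt "0 0 0 0 0 0"

```text
time_s: 13.2
position: [0.5039, -0.3476, 0.0269]
tool_rot: [-1.431, 0.898, -1.123]
contact_force: [0.1, -0.2, -2.5]
gripper_width: 0.265
```

>>> move_arm --pt "-0.1 0.3 0 0 0 0" --pt "0 0 0 0 0 0"

```text
time_s: 13.4
position: [0.505, -0.3473, 0.0255]
tool_rot: [-1.43, 0.896, -1.125]
contact_force: [0.9, -0.1, -3.9]
gripper_width: 0.269
```

```bash
python3 - <<'E'
from h import *
st(); print(place(.004))
E
```

```text
t 13.4 pos [ 0.505  -0.3473  0.0255] jig [-0.0477, -0.5137] F [ 0.9 -0.1 -3.9] w 0.269 J [0.46 0.67 0.05 1.9  0.2  0.47 0.61]
[ 0.50268992 -0.34944171  0.02242152]
```

Going down in small steps until the mat takes the load.

>>> move_arm --pt "0 0.3 0 0 0 0" --pt "0 0 0 0 0 0"

```text
time_s: 13.6
position: [0.5058, -0.3482, 0.0236]
tool_rot: [-1.43, 0.894, -1.127]
contact_force: [-0.3, -0.4, -3.2]
gripper_width: 0.262
```

>>> move_arm --pt "0 0.3 0 0 0 0" --pt "0 0 0 0 0 0"

```text
time_s: 13.8
position: [0.5064, -0.3491, 0.0213]
tool_rot: [-1.43, 0.893, -1.129]
contact_force: [-0.6, -0.6, -3.8]
gripper_width: 0.269
```

>>> move_arm --pt "0 0.3 0 0 0 0" --pt "0 0 0 0 0 0"

```text
time_s: 14.0
position: [0.5068, -0.3498, 0.0206]
tool_rot: [-1.429, 0.892, -1.13]
contact_force: [-1.4, 1.8, -0.7]
gripper_width: 0.266
```

>>> move_arm --pt "0 0.3 0 0 0 0" --pt "0 0.1 0 0 0 0" --pt "0 0 0 0 0 0"

```text
time_s: 14.3
position: [0.507, -0.3505, 0.02]
tool_rot: [-1.429, 0.89, -1.132]
contact_force: [-0.3, 0.6, -3.2]
gripper_width: 0.265
```

```bash
python3 - <<'E'
from h import *
s=st(); im=imaging.capture("wrist")[:,:,::-1]; cv2.imwrite("pics/w4.png",im)
E
```

```text
t 14.3 pos [ 0.507  -0.3505  0.02  ] jig [-0.0454, -0.5168] F [-0.3  0.6 -3.2] w 0.265 J [0.46 0.68 0.05 1.9  0.2  0.45 0.61]
```

View pics/w4.png

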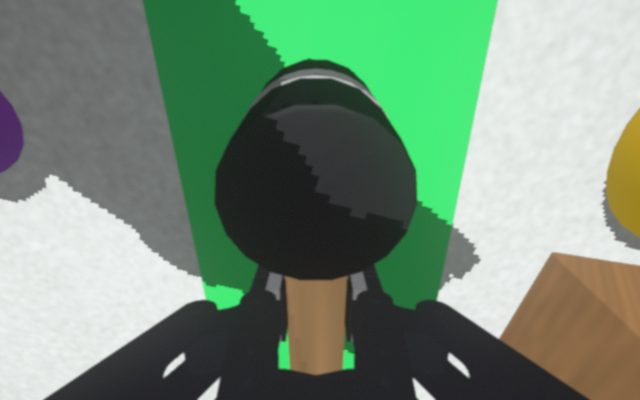

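The head is upright over the mat within 1–2° and practically touching it. Releasing now.

>>> move_arm --pt "0 0.2 0 0 0 0" --pt "0 0 0 0 0 0"

```text
time_s: 14.55
position: [0.5072, -0.3507, 0.0198]
tool_rot: [-1.429, 0.89, -1.133]
contact_force: [-0.9, 3.8, 4.1]
gripper_width: 0.271
```

>>> move_arm --pt "0 0 0 0 0 0" --pt "0 0 0 0 0 0" --pt "0 0 0 0 0 0" --pt "0 0 0 0 0 0" --pt "0 0 0 0 0 0" --gripper 1

```text
time_s: 15.05
position: [0.5083, -0.3521, 0.0196]
tool_rot: [-1.429, 0.888, -1.136]
contact_force: [0.5, -0.0, 0.0]
gripper_width: 1.004
```

>>> move_arm --pt "0 -1.5 0 0 0 0" --pt "0 -3 0 0 0 0" --pt "0 -4 0 0 0 0" --pt "0 -4 0 0 0 0" --pt "0 -4 0 0 0 0"

```text
time_s: 15.55
position: [0.4955, -0.3224, 0.1846]
tool_rot: [-1.431, 0.898, -1.127]
contact_force: [1.3, -0.5, 0.8]
gripper_width: 1.0
```

>>> move_arm --pt "0 -3 0 0 0 0" --pt "0 0 0 0 0 0" --pt "0 0 0 0 0 0"

```text
time_s: 15.85
position: [0.4958, -0.3171, 0.2252]
tool_rot: [-1.427, 0.886, -1.137]
contact_force: [0.5, 0.7, -0.4]
gripper_width: 0.998
```

```bash
python3 - <<'E'
from h import *
s=st(); S=imaging.capture("side")[:,:,::-1].copy(); w=imaging.capture("wrist")[:,:,::-1]
b=cv2.resize(w,(400,250)); a=cv2.resize(S[250:400,180:420],(400,250))
t=imaging.capture("top")[:,:,::-1]; b2=cv2.resize(S[130:280,220:460],(400,250)); c2=cv2.resize(t[100:350,150:550],(400,250))
cv2.imwrite("pics/fin.png",np.vstack([np.hstack([a,b]),np.hstack([b2,c2])]))
M=cv2.inRange(cv2.cvtColor(S,cv2.COLOR_BGR2HSV),(0,150,60),(8,255,255)); k=np.zeros_like(M);k[150:195,295:340]=255; n=np.argwhere(M&k)[:,::-1]; print("red",n.mean(0),len(n))
E
```

```text
t 15.85 pos [ 0.4958 -0.3171  0.2252] jig [-0.0591, -0.4843] F [ 0.5  0.7 -0.4] w 0.998 J [0.44 0.38 0.02 1.75 0.15 0.89 0.65]
red [316.14285714 173.14285714] 7
```

View pics/fin.png

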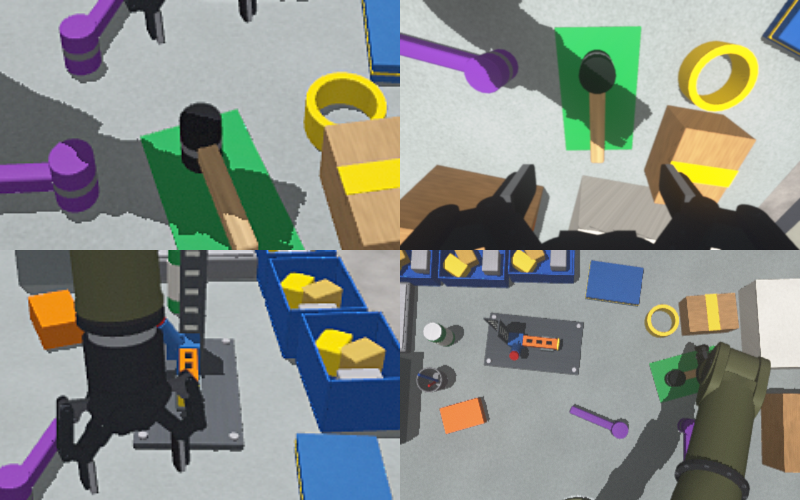

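The mallet stands upright on the mat, released, and the bystanders are in place. One last numeric check of the pin and beam in the top view.

```bash
python3 - <<'E'
from h import *
c=cam("top"); 
def red(S,lo,hi,m):
    M=cv2.inRange(cv2.cvtColor(S,cv2.COLOR_BGR2HSV),lo,hi);k=np.zeros_like(M);x,y,w,h=m;k[y:y+h,x:x+w]=255;n=np.argwhere(M&k)[:,::-1];return n.mean(0),len(n)
t0=cv2.imread("pics/top0.png");t1=imaging.capture("top")[:,:,::-1].copy(); s1=cv2.imread("pics/side_after.png")
for t in(t0,t1): print("red",red(t,(0,150,60),(8,255,255),(250,190,30,30)),"cap",red(t,(22,150,120),(32,255,255),(290,180,45,30)))
H=jig(-.0621,.0364,.1271)
for q in(0,.015,.018): print(q,proj(c,H-PN*q).round(2))
P=tri([c,cam("side")],[red(t1,(0,150,60),(8,255,255),(250,190,30,30))[0],red(s1,(0,150,60),(8,255,255),(295,150,45,45))[0]])
print("pin travel seen mm",1000*(H-P)@PN)
for y in(-.1236,-.0906): print("cap pred",proj(c,jig(0,y,.0695)).round(1))
E
```

```text
red (array([262.76666667, 208.13333333]), 60) cap (array([319.0625, 194.8125]), 16)
red (array([263.83928571, 205.25      ]), 56) cap (array([307.52941176, 194.17647059]), 17)
0 [[262.75 208.11]]
0.015 [[263.58 205.55]]
0.018 [[263.75 205.05]]
pin travel seen mm 17.580730486822908
cap pred [[319.8 194.7]]
cap pred [[308.9 193.6]]
```

```bash
python3 -c "
from plant import robot
print(robot.finish_job())"
```

```text
the job is handed in; nothing more can be done
None
```

I handed the job in at about 16 s of the 61 s allowed. The beam and pin are both home by my checks, and the mallet is back on its green mat, released. The system gave no verdict.

- **Beam:** I pushed it in with closed fingers until it stalled at about 25 N, well over its 4 N of friction. It moved about 33–35 mm.
- **Pin:** one blow at about 0.15 m/s, then a follow-through press that reached about 30 N against the pin's stop. The cameras show 17.6 mm of travel from a start between 0 and 3 mm, so it is home to within measuring error.
- **Mallet:** the last pictures show it upright with its head over the mat. The gripper is open and clear, and the other things look unmoved.

**What did not go to plan:**
- **Strike angle:** a wrist joint was near its limit, so the mallet struck about 11° off the pin's axis. The limit is 15°.
- **Mallet slip:** it turned about 10° in the grip during the strike or the press, most likely in the press. If it turned during the blow itself, the angle would have been close to the limit. I corrected for the turn when setting it down.
- **Pin speed:** I could not measure it directly. I inferred the blow's speed from the arm's motion.

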